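Home the card carrier and clamp it with the ball knob on a strip cutter

ROBOT

A 6-joint arm with a two-finger parallel gripper is mounted at the origin on the work surface. World frame = base frame: x ahead of the robot, y to its left, z up, the work surface at z = 0. Lengths are in m, angles in degrees, forces in N, time in s.
With the tool pointing down it reaches from about 0.225 to 0.725 m from the base axis. Payload 3.1 kg.
Tool frame: the origin (TCP) lies at the very end of the fingers, on their centre line; the grasp point (between the pads) lies ctrl.hold_point_z behind it (ctrl.hold_point_z is the distance from the TCP to the grasp point, in m); z points along the fingers, y is the direction in which the jaws open and shut (so a half turn about z gives the same grasp; the last joint's range is limited). The gripper opens to 85 mm and grips with 20 to 120 N. Pads are 22 mm wide; open, the fingers measure 114 mm over their backs; the gripper's body (76 mm by 85 mm) begins 54 mm behind the grasp point. The pads swing forward as they close: fully open they stand 13 mm farther back than shut.
Start: joints at [-76.765, 2.75, 5.684, 92.934, 0, 82.678], TCP at [0.184, -0.492, 0.231] pointing down, gripper open.
Joint ranges: [-166.93, 166.93], [-56.73, 111.36], [-69.38, 81.34], [-121.58, 131.49], [-85.45, 84.26], [-180, 180]. Speed limits (degrees/s): [159.86, 159.86, 180, 180, 180, 180].

INTERFACE

Orientations are given as a 3x3 rotation matrix whose columns are the frame's x, y, z axes.
In Python, from cell import ctrl, cams gives the robot as it stands. The module is installed in compiled form; this text tells all that it offers.
- The arm moves only by the tool jog_arm, never from a script. Its argument "targets" is a list of rows, each an object with "claw": the closure, from 0 (fully open) to 1 (shut); "translation": the shift along the tool's x, y, z in mm, a list of three; "yaw": the turn about the tool's z in degrees. In form: [{"claw": claw, "translation": [tx, ty, tz], "yaw": yaw}, ...]. A call has 1 to 20 rows; each row is the pose to reach, as a shift and turn from the pose commanded when the call began, along the tool's axes at that moment; what a row does not reach only later rows make up. A row lasts 1/8 s, in which the tool goes at most 62.5 mm and 10.7 degrees, less where a joint would pass 70% of its speed; a pose out of reach is approached as far as the arm can. A call with a gripper value outside its range is refused whole. The fingers move at their own pace and stop on an object; the grip force is fixed at half the most. Time passes only in rows, so rows that repeat a pose let the fingers close. It gives the time, the measured TCP pose, the force and the opening at its end, in the units of the state.
- ctrl.read_state(): the state, without advancing time (a new reading comes with each control period).
- cams.capture(name): name is "side" or "top"; returns the picture (480x640x3 uint8, blue, green, red); there is no depth.
- cams.camera_model(name): a dict with "fx", "fy", "cx", "cy" (pixels), "world_to_cam" (4x4, takes a point from world to camera coordinates). Camera axes: x right, y down, z forward; pixel columns grow to the right and rows downward; lengths in m; the calibration is good to about 2 mm. A picture is of the moment at which its call begins. camera_model takes no time and is no camera call.
- ctrl.job_done(): hands the job in, once; it reports no verdict.
The state is a dict: "time_s": time; "q": joint angles; "qvel": joint speeds; "joint_torque": joint torques, N m; "tcp_pos": TCP position; "eef_rot": TCP orientation; "force": force on the tool from outside, world axes, zero at the start; "torque": the same for the moment, N m; "grip_width": opening from 0.0 (shut) to 1.0 (fully open).
Only numpy, scipy, OpenCV 4.12 (cv2) and the standard library are available. Lean on these libraries where they do the work, as an engineer would, in place of code of your own. Each camera call takes 0.05 s, during which the arm holds its last target. There are 200 camera calls.

TASK

Slide the aluminium card carrier along its channel by its blue tab, without ramming it, until it sits fully home against the end stop of the strip cutter. Then turn the red ball knob clockwise until the clamp pad under the bridge holds the carrier snugly, firm but not over-tightened, and let go. Leave the jar, the bottle and the white box where they stand.

Things in the scene. Friction and masses are not known exactly. Their poses are not given: they have to be found in the camera images.
- cutter: Strip cutter, fixed: black and steel housing 260 (x) x 400 (y) mm, steel deck 100 mm up; origin centre of underside. A channel runs along its y axis (feed direction +y) between rails 8 mm high, 74 mm apart, y = -190 to +120 mm, centred on x = 0. A bridge spans it at y = +30 mm: posts at x = +-68 mm, crossbar 40 mm wide in y, top 178 mm above the bench.
- stop_face (a point): Middle of the end stop's face at deck level, where the carrier's nose must arrive; axes as the cutter's (y = feed direction). The stop is a dark steel bar 18 mm high across the channel. It is rigid: pushing the carrier against it with more than 40 N is ramming.
- carrier: Loose aluminium card carrier 70 (x) x 160 (y) x 12 mm, about 0.3 kg, lying on the deck in the channel with about 2 mm play each side, nose to +y, 40 to 90 mm short of the stop at the start; origin at the centre of its underside. A white card with coloured lines is fixed on it, and a blue tab near its tail.
- carrier_tab (a point): Centre of the blue tab on the carrier: an upright block 16 (x) x 30 (y) x 36 mm high, standing on the carrier's top at its y = -60 mm; this point is 18 mm above the carrier's top face and 18 mm below the tab's top.
- carrier_nose (a point): Middle of the carrier's front (+y) lower edge; at home it coincides with stop_face.
- ball_center (a point): Centre of the red ball knob, a smooth ball 40 mm in diameter (friction about 0.4) on an upright 12 mm stem above the bridge, 220 mm above the bench. It turns about the vertical and does not rise or sink. Gripped above its widest part it slips: grip with the pads' centres level with this point, with 40 N or more. While it stands still its friction can show either way, so compare like readings.
- knob (a joint): Rad, growing clockwise seen from above; starts at 0 to 0.35, range 0 to 4.2; stays where left. Lowers the foot 6 mm per rad. Free turning meets steady friction of 0.22 N m. From first touch of pad on carrier, clamp force grows about 38 N per rad, which adds 0.23 N m per rad to the moment. Snug is 12 to 30 N: 0.34 to 0.8 rad past first touch, 0.07 to 0.18 N m added; over 42 N is too tight.
- foot: Clamp foot, steel plunger 16 mm in diameter under the bridge on the knob's axis, with a sprung black pad 26 mm in diameter; moves only up and down with the knob. Origin on the axis, 135 mm above the bench at knob 0. The free pad's underside is 9 to 19 mm below it (worn, not measured), so first touch on the carrier's top (112 mm up) comes at a knob angle of 0.65 to 2.35: it must be felt.
- jar: Bystander: small closed glass jar with a white lid, 36 mm in diameter, 45 mm high, on the cutter's deck beyond the stop; origin at the centre of its underside.
- reagent: Bystander: closed amber bottle with a blue cap, 60 mm in diameter, 130 mm high, on the bench; origin at the centre of its underside.
- cassette_box: Bystander: white box with a green lid, 90 x 60 x 44 mm, on the bench; origin at the centre of its underside.
Things that resemble listed ones, but are neither listed nor needed, are in the scene too. Leave any green, purple or yellow look-alike of the carrier alone.

How it is judged:
By the outcome, as a careful person would: the job done as asked, in the order asked, and still so for the second after the job is handed in, with the robot touching nothing.
It also fails if it takes over 61 s, if anything falls off the work surface, if the arm or the gripper's body presses on something with over 40 N, if the wrist force passes 120 N, or if a joint passes its speed limit or range.

## Working session

There is one attempt and no reset: what is moved stays moved. The work goes in short steps, Python scripts to look and compute and a tool call to move; the robot and the scene stay as the last step left them, time stands still between calls to the robot, and variables do not carry over. Pictures are saved under pics/ and viewed, about 8 in all and at most 12, crops included, and the job is handed in when it is done.

Besides the shell and the picture viewer there is one more tool, called after ">>>" as name(argument=value, ...) on one line, values as JSON. jog_arm: Moves the arm, as the interface text tells. Its arguments: {"type":"object","properties":{"targets":{"type":"array","items":{"type":"object","properties":{"claw":{"type":"number"},"translation":{"type":"array","items":{"type":"number"}},"yaw":{"type":"number"}}}}},"required":["targets"]}

```bash
mkdir -p pics
cat > h.py <<'E'
import numpy as np, cv2
from cell import ctrl, cams
def ray(n,u,v):
    m=cams.camera_model(n); T=np.array(m["world_to_cam"]); R=T[:3,:3]
    return -R.T@T[:3,3], R.T@np.array([(u-m["cx"])/m["fx"],(v-m["cy"])/m["fy"],1])
def onz(n,u,v,z):
    o,d=ray(n,u,v); return o+d*(z-o[2])/d[2]
def proj(n,p):
    m=cams.camera_model(n); T=np.array(m["world_to_cam"]); c=T[:3,:3]@np.array(p)+T[:3,3]
    return np.array([m["fx"]*c[0]/c[2]+m["cx"],m["fy"]*c[1]/c[2]+m["cy"]])
def two(a,b):
    (o,d),(p,e)=ray("top",*a),ray("side",*b)
    s=np.linalg.lstsq(np.c_[d,-e],p-o,rcond=None)[0]; x,y=o+s[0]*d,p+s[1]*e
    return (x+y)/2, np.linalg.norm(x-y)
E
python3 - <<'E'
from h import *
for n in("top","side"):
    cv2.imwrite(f"pics/{n}0.png",cams.capture(n)); print(n,ray(n,320,240))
s=ctrl.read_state(); print({k:np.round(v,3).tolist() for k,v in s.items()}, ctrl.hold_point_z)
E
```

```text
top (array([0.32471194, 0.00197715, 1.38060702]), array([ 0.24132114, -0.01448966, -0.97043779]))
side (array([0.14373595, 1.12723931, 0.95266375]), array([ 0.32696578, -0.75729667, -0.56565098]))
{'time_s': 0.1, 'q': [-76.765, 2.791, 5.601, 92.933, 0.0, 82.679], 'qvel': [-0.125, -0.059, 0.287, 0.07, 0.12, -0.055], 'joint_torque': [0.003, -33.985, 32.094, 0.016, -0.0, 0.0], 'tcp_pos': [0.184, -0.491, 0.23], 'eef_rot': [[0.936, 0.351, -0.0], [0.351, -0.936, 0.002], [0.0, -0.002, -1.0]], 'force': [0.506, 0.926, -0.26], 'torque': [0.035, -0.078, 0.01], 'grip_width': 1.002} 0.0187
```

View pics/top0.png

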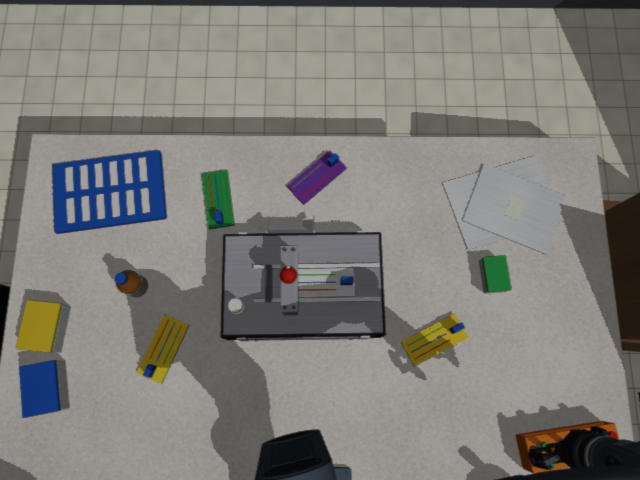

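View pics/side0.png

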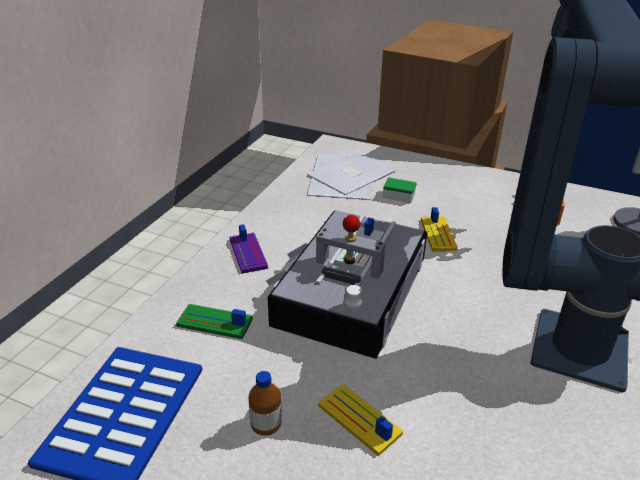

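The top view shows the red ball at about (288,275), the carrier's blue tab at (346,281), the dark stop bar at (268,283) and the jar at (235,306). The feed direction runs left in the image, roughly world +y. Next I'll measure these points.

Run:
```python
from h import *
t=cv2.imread("pics/top0.png"); s=cv2.imread("pics/side0.png")
def blobs(im,kind,box):
    b,g,r=[im[...,i].astype(int) for i in range(3)]
    m=((r>110)&(g<70)&(b<70)) if kind=="r" else ((b>70)&(r<50)&(b>g+40))
    k=np.zeros_like(m); x0,y0,x1,y1=box; k[y0:y1,x0:x1]=1; m=(m&k.astype(bool)).astype(np.uint8)
    n,_,st,c=cv2.connectedComponentsWithStats(m); return [(st[i].tolist(),c[i].round(2).tolist()) for i in range(1,n) if st[i][4]>15]
rt=blobs(t,"r",(265,255,310,295)); rs=blobs(s,"r",(330,200,375,245)); bt=blobs(t,"b",(325,265,370,300)); bs=blobs(s,"b",(355,205,385,245))
print(rt,rs,bt,bs)
print("ball",two(rt[0][1],rs[0][1]), onz("top",*rt[0][1],.22))
print("tab",two(bt[0][1],bs[0][1]), onz("top",*bt[0][1],.148))
# housing outline on top image
g=cv2.cvtColor(t,cv2.COLOR_BGR2GRAY)
for c in [(224,235),(381,233),(384,336),(222,337)]: print("corner",onz("top",*c,.1).round(4))
print("stop", [onz("top",*p,.118).round(4) for p in ((272,266),(272,302))])
cv2.imwrite("pics/crop1.png",cv2.resize(t[225:345,215:395],None,fx=4.4,fy=4.4,interpolation=cv2.INTER_CUBIC))
```

```text
[([283, 269, 13, 13, 126], [289.23, 275.21])] [([346, 215, 14, 10, 102], [352.78, 219.54])] [([341, 277, 12, 6, 57], [346.14, 279.46])] [([365, 218, 8, 7, 38], [368.63, 221.32])]
ball (array([0.52962555, 0.05274277, 0.22810815]), np.float64(0.0015606498369171253)) [0.53184554 0.05328025 0.22      ]
tab (array([ 0.5349326 , -0.07889239,  0.14533334]), np.float64(0.0014274576458545955)) [ 0.53518487 -0.07857423  0.148     ]
corner [0.6548 0.2239 0.1   ]
corner [ 0.6622 -0.1706  0.1   ]
corner [ 0.4063 -0.1714  0.1   ]
corner [0.4021 0.2175 0.1   ]
stop [array([0.5726, 0.1002, 0.118 ]), array([0.4846, 0.0982, 0.118 ])]
```

View pics/crop1.png

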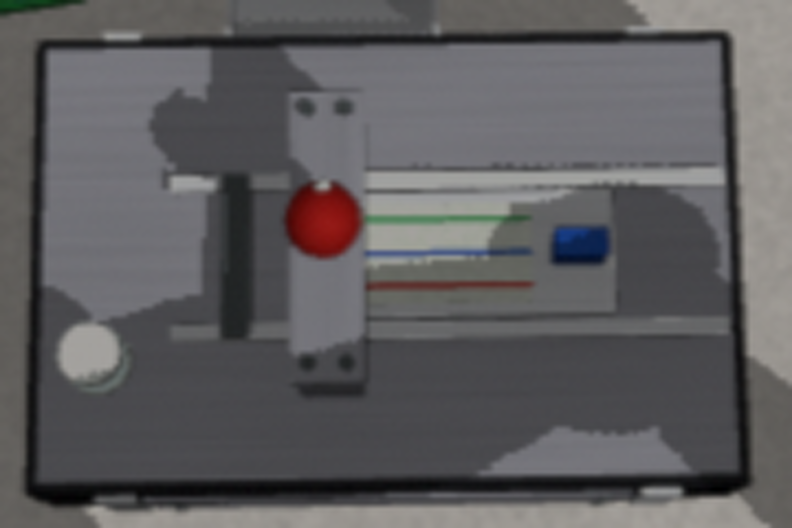

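The cutter is almost aligned with world, with feed along roughly (-0.015, 1). The ball is at (0.532, 0.053) and the tab at (0.535, -0.079). The stop face is at y≈0.099, so travel is about 40 mm. I'll move above the tab with the jaws across x.

>>> jog_arm(targets=[{"claw": 0,"translation": [40,-22,-10],"yaw": -8},{"claw": 0,"translation": [90,-50,-10],"yaw": -16},{"claw": 0,"translation": [140,-78,-10],"yaw": -24},{"claw": 0,"translation": [190,-106,-10],"yaw": -32},{"claw": 0,"translation": [240,-133,-10],"yaw": -40},{"claw": 0,"translation": [290,-161,-10],"yaw": -48},{"claw": 0,"translation": [340,-189,-10],"yaw": -56},{"claw": 0,"translation": [390,-217,-10],"yaw": -64},{"claw": 0,"translation": [440,-244,-5],"yaw": -70.3},{"claw": 0,"translation": [473,-263,0],"yaw": -70.3},{"claw": 0,"translation": [473,-263,0],"yaw": -70.3},{"claw": 0,"translation": [473,-263,0],"yaw": -70.3},{"claw": 0,"translation": [473,-263,0],"yaw": -70.3}])

```text
time_s: 1.72
tcp_pos: [0.5343, -0.0802, 0.2315]
eef_rot: [[-0.013, 1.0, 0.0], [1.0, 0.013, -0.0], [-0.0, 0.0, -1.0]]
force: [-0.5, -0.3, 0.8]
grip_width: 1.003
```

Run:
```python
from h import *
s=ctrl.read_state(); print({k:np.round(v,3).tolist() for k,v in s.items()})
a,b=cams.capture("top"),cams.capture("side")
cv2.imwrite("pics/v1.png",np.hstack([cv2.resize(a[215:345,250:390],(390,362)),cv2.resize(b[150:290,290:440],(388,362))]))
for n in("top","side"): print(n,[proj(n,p).round(1).tolist() for p in (s["tcp_pos"],(.535,-.0785,.166))])
```

```text
{'time_s': 1.725, 'q': [-15.641, 5.05, 8.13, 93.073, -0.019, 73.596], 'qvel': [-0.223, -0.072, 0.114, -0.133, 0.094, 0.158], 'joint_torque': [0.326, -35.123, 31.903, -0.002, 0.015, -0.002], 'tcp_pos': [0.534, -0.08, 0.232], 'eef_rot': [[-0.013, 1.0, 0.0], [1.0, 0.013, -0.0], [-0.0, 0.0, -1.0]], 'force': [-0.537, -0.256, 0.848], 'torque': [-0.05, -0.033, -0.051], 'grip_width': 1.003}
top [[349.3, 273.5], [346.6, 278.2]]
side [[370.8, 190.8], [368.7, 214.2]]
```

View pics/v1.png

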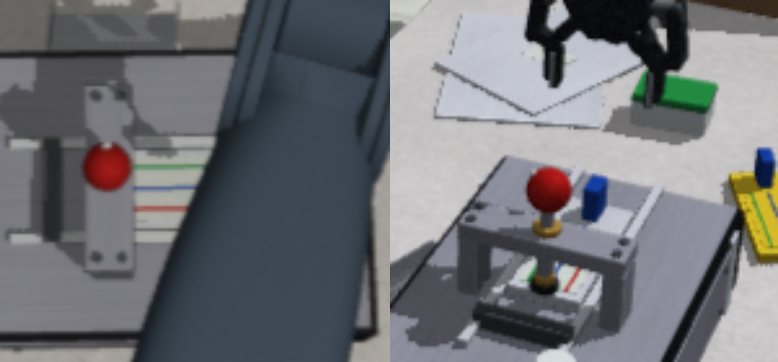

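In the side view (right panel) the jaws straddle the tab from above, and the finger tips at crop (555,80) and (650,100) lie either side of the tab line. Now I descend and grip.

>>> jog_arm(targets=[{"claw": 0,"translation": [1,0,40],"yaw": 0},{"claw": 0,"translation": [1,0.5,75],"yaw": 0},{"claw": 0,"translation": [1,0.5,95],"yaw": 0},{"claw": 0,"translation": [1,0.5,101],"yaw": 0},{"claw": 0,"translation": [1,0.5,101],"yaw": 0}])

```text
time_s: 2.45
tcp_pos: [0.5352, -0.0787, 0.1307]
eef_rot: [[-0.014, 1.0, 0.0], [1.0, 0.014, -0.0], [-0.0, 0.0, -1.0]]
force: [0.6, -0.6, 1.1]
grip_width: 0.998
```

>>> jog_arm(targets=[{"claw": 0.5,"translation": [0,0,0],"yaw": 0},{"claw": 0.7,"translation": [0,0,0],"yaw": 0},{"claw": 0.85,"translation": [0,0,0],"yaw": 0},{"claw": 0.85,"translation": [0,0,0],"yaw": 0},{"claw": 0.85,"translation": [0,0,0],"yaw": 0},{"claw": 0.85,"translation": [0,0,0],"yaw": 0}])

```text
time_s: 3.2
tcp_pos: [0.5356, -0.0783, 0.1309]
eef_rot: [[-0.015, 1.0, 0.001], [1.0, 0.015, -0.0], [-0.0, 0.001, -1.0]]
force: [-1.1, -0.5, 3.8]
grip_width: 0.17
```

>>> jog_arm(targets=[{"claw": 1,"translation": [0,0,0],"yaw": 0},{"claw": 1,"translation": [0,0,0],"yaw": 0},{"claw": 1,"translation": [0,0,0],"yaw": 0}])

```text
time_s: 3.58
tcp_pos: [0.5356, -0.0783, 0.1309]
eef_rot: [[-0.015, 1.0, 0.001], [1.0, 0.015, -0.0], [-0.0, 0.001, -1.0]]
force: [-0.6, 0.6, 4.8]
grip_width: 0.171
```

>>> jog_arm(targets=[{"claw": 1,"translation": [2,0,0],"yaw": 0},{"claw": 1,"translation": [5,0,0],"yaw": 0},{"claw": 1,"translation": [8,0,0],"yaw": 0},{"claw": 1,"translation": [12,0,0],"yaw": 0},{"claw": 1,"translation": [16,0,0],"yaw": 0},{"claw": 1,"translation": [20,0,0],"yaw": 0}])

```text
time_s: 4.32
tcp_pos: [0.5358, -0.0596, 0.1309]
eef_rot: [[-0.014, 1.0, 0.002], [1.0, 0.014, -0.003], [-0.003, 0.002, -1.0]]
force: [-0.5, -4.4, 4.5]
grip_width: 0.171
```

>>> jog_arm(targets=[{"claw": 1,"translation": [2,0,0],"yaw": 0},{"claw": 1,"translation": [4,0,0],"yaw": 0},{"claw": 1,"translation": [6,0,0],"yaw": 0},{"claw": 1,"translation": [8,0,0],"yaw": 0},{"claw": 1,"translation": [10,0,0],"yaw": 0},{"claw": 1,"translation": [11,0,0],"yaw": 0},{"claw": 1,"translation": [12,0,0],"yaw": 0}])

```text
time_s: 5.2
tcp_pos: [0.5355, -0.0474, 0.1308]
eef_rot: [[-0.014, 1.0, 0.001], [1.0, 0.014, -0.003], [-0.003, 0.001, -1.0]]
force: [0.0, -5.7, 5.3]
grip_width: 0.167
```

>>> jog_arm(targets=[{"claw": 1,"translation": [0.6,0,0],"yaw": 0},{"claw": 1,"translation": [1.2,0,0],"yaw": 0},{"claw": 1,"translation": [1.8,0,0],"yaw": 0},{"claw": 1,"translation": [2.4,0,0],"yaw": 0},{"claw": 1,"translation": [3,0,0],"yaw": 0}])

```text
time_s: 5.82
tcp_pos: [0.5355, -0.0445, 0.1309]
eef_rot: [[-0.014, 1.0, 0.001], [1.0, 0.014, -0.003], [-0.003, 0.001, -1.0]]
force: [0.8, -5.1, 5.7]
grip_width: 0.175
```

>>> jog_arm(targets=[{"claw": 1,"translation": [0.6,0,0],"yaw": 0},{"claw": 1,"translation": [1.2,0,0],"yaw": 0},{"claw": 1,"translation": [1.8,0,0],"yaw": 0}])

```text
time_s: 6.2
tcp_pos: [0.5354, -0.0427, 0.1309]
eef_rot: [[-0.014, 1.0, 0.001], [1.0, 0.014, -0.003], [-0.003, 0.001, -1.0]]
force: [-0.1, -4.4, 4.6]
grip_width: 0.172
```

>>> jog_arm(targets=[{"claw": 1,"translation": [0.5,0,0],"yaw": 0},{"claw": 1,"translation": [1,0,0],"yaw": 0},{"claw": 1,"translation": [1.5,0,0],"yaw": 0}])

```text
time_s: 6.58
tcp_pos: [0.5354, -0.0412, 0.1308]
eef_rot: [[-0.014, 1.0, 0.001], [1.0, 0.014, -0.003], [-0.003, 0.001, -1.0]]
force: [0.3, -4.7, 5.1]
grip_width: 0.172
```

>>> jog_arm(targets=[{"claw": 1,"translation": [0.5,0,0],"yaw": 0},{"claw": 1,"translation": [1,0,0],"yaw": 0}])

```text
time_s: 6.82
tcp_pos: [0.5354, -0.0402, 0.1309]
eef_rot: [[-0.014, 1.0, 0.001], [1.0, 0.014, -0.003], [-0.003, 0.001, -1.0]]
force: [0.4, -6.4, 5.4]
grip_width: 0.172
```

>>> jog_arm(targets=[{"claw": 1,"translation": [0.5,0,0],"yaw": 0},{"claw": 1,"translation": [1,0,0],"yaw": 0}])

```text
time_s: 7.08
tcp_pos: [0.5354, -0.0392, 0.1309]
eef_rot: [[-0.014, 1.0, 0.001], [1.0, 0.014, -0.003], [-0.003, 0.001, -1.0]]
force: [0.3, -5.2, 5.0]
grip_width: 0.173
```

>>> jog_arm(targets=[{"claw": 1,"translation": [0.5,0,0],"yaw": 0},{"claw": 1,"translation": [1,0,0],"yaw": 0}])

```text
time_s: 7.32
tcp_pos: [0.5354, -0.0382, 0.1308]
eef_rot: [[-0.014, 1.0, 0.001], [1.0, 0.014, -0.003], [-0.003, 0.001, -1.0]]
force: [-0.3, -5.8, 5.4]
grip_width: 0.173
```

>>> jog_arm(targets=[{"claw": 1,"translation": [0.5,0,0],"yaw": 0},{"claw": 1,"translation": [1,0,0],"yaw": 0}])

```text
time_s: 7.58
tcp_pos: [0.5353, -0.0372, 0.1309]
eef_rot: [[-0.014, 1.0, 0.001], [1.0, 0.014, -0.003], [-0.003, 0.001, -1.0]]
force: [0.3, -4.9, 4.7]
grip_width: 0.17
```

Run:
```python
from h import *
b=cams.capture("side")
cv2.imwrite("pics/v2.png",cv2.resize(b[195:305,290:430],(763,600),interpolation=cv2.INTER_CUBIC))
```

```text
(no output)
```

View pics/v2.png

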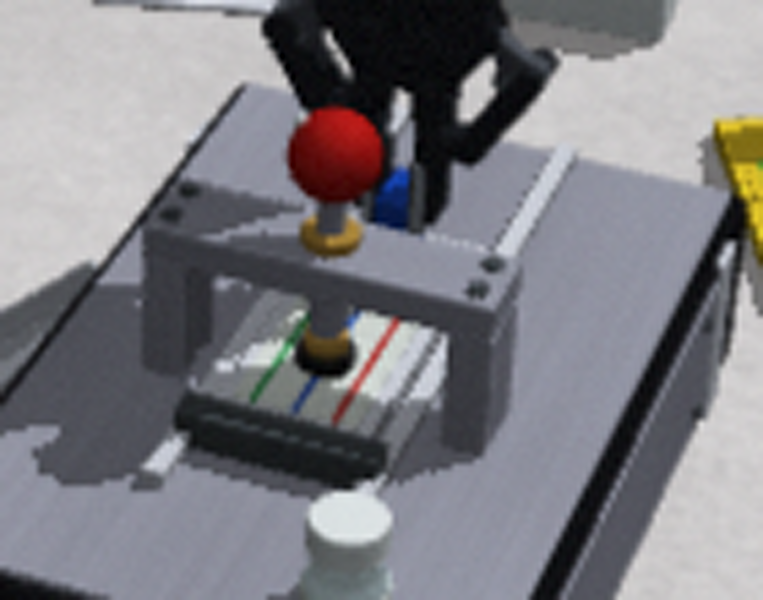

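The side view shows the card reaching nearly to the dark stop bar, crop (200,390)-(385,450), with the tab still between the pads. I'll continue gently.

>>> jog_arm(targets=[{"claw": 1,"translation": [0.4,0,0],"yaw": 0},{"claw": 1,"translation": [0.8,0,0],"yaw": 0}])

```text
time_s: 7.88
tcp_pos: [0.5353, -0.0368, 0.1309]
eef_rot: [[-0.014, 1.0, 0.001], [1.0, 0.014, -0.004], [-0.004, 0.001, -1.0]]
force: [0.8, -6.8, 4.9]
grip_width: 0.166
```

>>> jog_arm(targets=[{"claw": 1,"translation": [0.4,0,0],"yaw": 0},{"claw": 1,"translation": [0.8,0,0],"yaw": 0}])

```text
time_s: 8.12
tcp_pos: [0.5353, -0.0368, 0.1309]
eef_rot: [[-0.014, 1.0, 0.001], [1.0, 0.014, -0.005], [-0.005, 0.001, -1.0]]
force: [-0.6, -8.3, 5.4]
grip_width: 0.168
```

>>> jog_arm(targets=[{"claw": 1,"translation": [0.4,0,0],"yaw": 0},{"claw": 1,"translation": [0.8,0,0],"yaw": 0}])

```text
time_s: 8.38
tcp_pos: [0.5354, -0.0367, 0.1309]
eef_rot: [[-0.013, 1.0, 0.001], [1.0, 0.013, -0.007], [-0.007, 0.001, -1.0]]
force: [0.6, -9.9, 4.3]
grip_width: 0.169
```

TCP has stalled at -0.0367 while the force grows, which means contact with the stop. I'll add a little more firm pressure to confirm.

>>> jog_arm(targets=[{"claw": 1,"translation": [0.8,0,0],"yaw": 0},{"claw": 1,"translation": [1.6,0,0],"yaw": 0},{"claw": 1,"translation": [2.4,0,0],"yaw": 0},{"claw": 1,"translation": [2.4,0,0],"yaw": 0}])

```text
time_s: 8.88
tcp_pos: [0.5357, -0.0366, 0.1311]
eef_rot: [[-0.012, 1.0, 0.002], [1.0, 0.012, -0.012], [-0.012, 0.002, -1.0]]
force: [1.1, -15.4, 4.4]
grip_width: 0.174
```

>>> jog_arm(targets=[{"claw": 1,"translation": [-1.5,0,0],"yaw": 0},{"claw": 1,"translation": [-3,0,0],"yaw": 0},{"claw": 0.6,"translation": [-3,0,0],"yaw": 0},{"claw": 0,"translation": [-3,0,0],"yaw": 0},{"claw": 0,"translation": [-3,0,0],"yaw": 0},{"claw": 0,"translation": [-3,0,0],"yaw": 0},{"claw": 0,"translation": [-3,0,0],"yaw": 0}])

```text
time_s: 9.75
tcp_pos: [0.5346, -0.0338, 0.1302]
eef_rot: [[-0.015, 1.0, -0.0], [1.0, 0.015, 0.0], [0.0, -0.0, -1.0]]
force: [0.6, 0.1, -0.0]
grip_width: 0.998
```

>>> jog_arm(targets=[{"claw": 0,"translation": [-3,0,-20],"yaw": 0},{"claw": 0,"translation": [-3,0,-60],"yaw": 0},{"claw": 0,"translation": [-3,0,-110],"yaw": -10},{"claw": 0,"translation": [-3,0,-150],"yaw": -20},{"claw": 0,"translation": [-3,0,-150],"yaw": -30},{"claw": 0,"translation": [-3,0,-150],"yaw": -40},{"claw": 0,"translation": [20,0,-150],"yaw": -50},{"claw": 0,"translation": [40,0,-150],"yaw": -60},{"claw": 0,"translation": [60,0,-150],"yaw": -70},{"claw": 0,"translation": [80,0,-150],"yaw": -80},{"claw": 0,"translation": [89,0,-150],"yaw": -90},{"claw": 0,"translation": [89,-2,-150],"yaw": -100},{"claw": 0,"translation": [89,-2,-150],"yaw": -110},{"claw": 0,"translation": [89,-2,-150],"yaw": -120},{"claw": 0,"translation": [89,-2,-150],"yaw": -130},{"claw": 0,"translation": [89,-2,-150],"yaw": -140},{"claw": 0,"translation": [89,-2,-150],"yaw": -150},{"claw": 0,"translation": [89,-2,-150],"yaw": -160},{"claw": 0,"translation": [89,-2,-150],"yaw": -170},{"claw": 0,"translation": [89,-2,-150],"yaw": -180}])

```text
time_s: 12.25
tcp_pos: [0.5314, 0.0549, 0.2803]
eef_rot: [[0.021, -1.0, 0.0], [-1.0, -0.021, 0.0], [-0.0, -0.0, -1.0]]
force: [-0.3, -0.7, -0.3]
grip_width: 1.002
```

Run:
```python
from h import *
s=ctrl.read_state(); print({k:np.round(v,3).tolist() for k,v in s.items()})
b=cams.capture("side"); a=cams.capture("top")
cv2.imwrite("pics/v3.png",cv2.resize(b[195:305,290:430],(763,600),interpolation=cv2.INTER_CUBIC))
cv2.imwrite("pics/t3.png",a)
```

```text
{'time_s': 12.25, 'q': [-1.298, 5.214, 13.913, 98.697, 0.01, -92.489], 'qvel': [0.088, 0.073, -0.045, 0.059, -0.037, -79.131], 'joint_torque': [0.002, -35.039, 31.544, 0.0, 0.001, 0.92], 'tcp_pos': [0.531, 0.055, 0.28], 'eef_rot': [[0.021, -1.0, 0.0], [-1.0, -0.021, 0.0], [-0.0, -0.0, -1.0]], 'force': [-0.269, -0.734, -0.299], 'torque': [0.05, 0.026, 0.002], 'grip_width': 1.002}
```

View pics/v3.png

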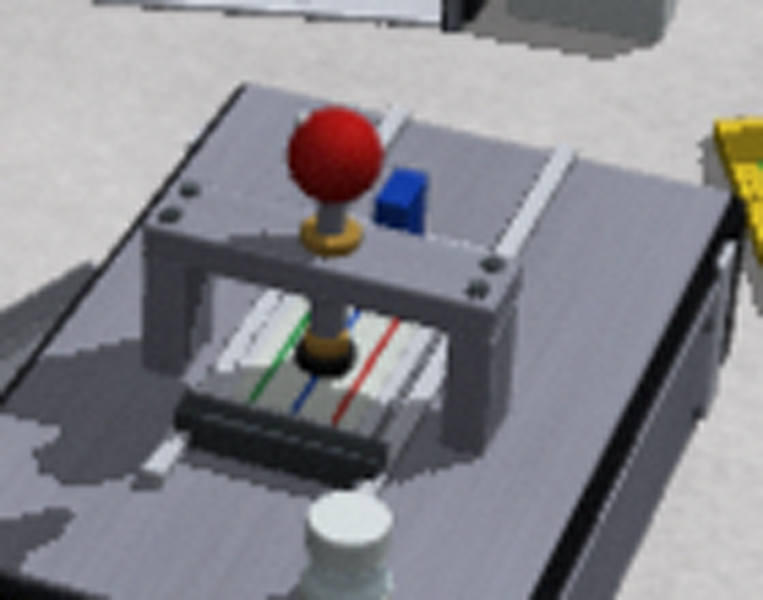

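The carrier stands free with its card up to the stop bar. The ball's centre is at crop (336,154), which is side pixel (351.7,223.2). I'll triangulate again with that.

Run:
```python
from h import *
print(two((289.1,275.2),(351.5,223.0)), onz("side",351.5,223.0,.22), onz("top",289.1,275.2,.22), ctrl.read_state()["tcp_pos"])
```

```text
(array([0.53163915, 0.05352202, 0.21873629]), np.float64(0.000914978215216773)) [0.53049006 0.05539023 0.22      ] [0.53186669 0.05357111 0.22      ] [0.53136731 0.05492795 0.28039578]
```

>>> jog_arm(targets=[{"claw": 0,"translation": [0,0,0],"yaw": 0},{"claw": 0,"translation": [0,0,30],"yaw": 0},{"claw": 0,"translation": [0,0,60],"yaw": 0},{"claw": 0,"translation": [0,0,76],"yaw": 0},{"claw": 0,"translation": [0,0,82],"yaw": 0},{"claw": 0,"translation": [0,0,82],"yaw": 0}])

```text
time_s: 13.1
tcp_pos: [0.5315, 0.0548, 0.1987]
eef_rot: [[0.015, -1.0, 0.0], [-1.0, -0.015, 0.0], [-0.0, -0.0, -1.0]]
force: [0.2, -0.3, -0.2]
grip_width: 1.001
```

>>> jog_arm(targets=[{"claw": 0.4,"translation": [0,0,0],"yaw": 0},{"claw": 0.5,"translation": [0,0,0],"yaw": 0},{"claw": 0.7,"translation": [0,0,0],"yaw": 0},{"claw": 1,"translation": [0,0,0],"yaw": 0},{"claw": 1,"translation": [0,0,0],"yaw": 0},{"claw": 1,"translation": [0,0,0],"yaw": 0}])

```text
time_s: 13.85
tcp_pos: [0.5331, 0.0548, 0.1998]
eef_rot: [[0.015, -1.0, 0.005], [-1.0, -0.015, 0.0], [-0.0, -0.005, -1.0]]
force: [4.9, -0.0, 5.8]
grip_width: 0.439
```

```bash
cat > st.py <<'E'
from h import *
s=ctrl.read_state(); R=s["eef_rot"]; print("t",round(s["time_s"],2),"tcp",np.round(s["tcp_pos"],4),"ang",round(float(np.degrees(np.arctan2(R[1][0],R[0][0]))),2),"F",np.round(s["force"],1),"M",np.round(s["torque"],3),"q6",round(float(s["q"][5]),2),"tau6",round(float(s["joint_torque"][5]),3),"w",round(float(s["grip_width"]),3))
E
python3 st.py
```

```text
t 13.85 tcp [0.5331 0.0548 0.1998] ang -89.15 F [ 4.9 -0.   5.8] M [ 0.065 -1.126 -0.017] q6 -92.16 tau6 -0.011 w 0.439
```

Gripped. The ball sits about 1.6 mm toward +x of the tool, so I'll recentre on it and then start turning.

>>> jog_arm(targets=[{"claw": 1,"translation": [0,-2.2,0],"yaw": 0},{"claw": 1,"translation": [0,-2.2,0],"yaw": 4},{"claw": 1,"translation": [0,-2.2,0],"yaw": 8},{"claw": 1,"translation": [0,-2.2,0],"yaw": 12},{"claw": 1,"translation": [0,-2.2,0],"yaw": 15}])

```text
time_s: 14.48
tcp_pos: [0.5329, 0.0549, 0.1997]
eef_rot: [[-0.245, -0.969, -0.0], [-0.969, 0.245, -0.0], [0.0, 0.0, -1.0]]
force: [-0.2, 0.3, 7.2]
grip_width: 0.438
```

```bash
python3 st.py
```

```text
t 14.47 tcp [0.5329 0.0549 0.1997] ang -104.2 F [-0.2  0.3  7.2] M [-0.029 -0.047  0.221] q6 -77.09 tau6 -0.037 w 0.438
```

Turning at a free moment of 0.22 N·m, which matches the spec. I'll step with consistent readings.

>>> jog_arm(targets=[{"claw": 1,"translation": [0,0,0],"yaw": 2},{"claw": 1,"translation": [0,0,0],"yaw": 4},{"claw": 1,"translation": [0,0,0],"yaw": 6}])

```text
time_s: 14.85
tcp_pos: [0.5328, 0.0549, 0.1997]
eef_rot: [[-0.345, -0.939, -0.0], [-0.939, 0.345, -0.0], [0.0, 0.0, -1.0]]
force: [-0.3, -0.5, 8.4]
grip_width: 0.439
```

```bash
python3 st.py
```

```text
t 14.85 tcp [0.5328 0.0549 0.1997] ang -110.16 F [-0.3 -0.5  8.4] M [ 0.028 -0.046  0.232] q6 -71.13 tau6 0.032 w 0.439
```

>>> jog_arm(targets=[{"claw": 1,"translation": [0,0,0],"yaw": 2},{"claw": 1,"translation": [0,0,0],"yaw": 4},{"claw": 1,"translation": [0,0,0],"yaw": 6}])

```text
time_s: 15.22
tcp_pos: [0.5327, 0.0549, 0.1997]
eef_rot: [[-0.441, -0.898, -0.001], [-0.898, 0.441, -0.0], [0.0, 0.0, -1.0]]
force: [-1.3, 0.1, 7.9]
grip_width: 0.44
```

```bash
python3 st.py
```

```text
t 15.22 tcp [0.5327 0.0549 0.1997] ang -116.15 F [-1.3  0.1  7.9] M [-0.016 -0.011  0.235] q6 -65.13 tau6 0.033 w 0.44
```

>>> jog_arm(targets=[{"claw": 1,"translation": [0,0,0],"yaw": 2},{"claw": 1,"translation": [0,0,0],"yaw": 4},{"claw": 1,"translation": [0,0,0],"yaw": 6}])

```text
time_s: 15.6
tcp_pos: [0.5326, 0.0549, 0.1997]
eef_rot: [[-0.532, -0.847, -0.001], [-0.847, 0.532, -0.0], [0.001, 0.001, -1.0]]
force: [-0.6, 0.7, 8.5]
grip_width: 0.438
```

```bash
python3 st.py
```

```text
t 15.6 tcp [0.5326 0.0549 0.1997] ang -122.15 F [-0.6  0.7  8.5] M [-0.042  0.057  0.184] q6 -59.13 tau6 0.033 w 0.438
```

>>> jog_arm(targets=[{"claw": 1,"translation": [0,0,0],"yaw": 2},{"claw": 1,"translation": [0,0,0],"yaw": 4},{"claw": 1,"translation": [0,0,0],"yaw": 6}])

```text
time_s: 15.98
tcp_pos: [0.5325, 0.055, 0.1997]
eef_rot: [[-0.618, -0.786, -0.001], [-0.786, 0.618, -0.0], [0.001, 0.001, -1.0]]
force: [-1.3, 0.3, 7.4]
grip_width: 0.437
```

```bash
python3 st.py
```

```text
t 15.97 tcp [0.5325 0.055  0.1997] ang -128.15 F [-1.3  0.3  7.4] M [0.03  0.097 0.236] q6 -53.12 tau6 0.033 w 0.437
```

>>> jog_arm(targets=[{"claw": 1,"translation": [0,0,0],"yaw": 2},{"claw": 1,"translation": [0,0,0],"yaw": 4},{"claw": 1,"translation": [0,0,0],"yaw": 6}])

```text
time_s: 16.35
tcp_pos: [0.5324, 0.0551, 0.1997]
eef_rot: [[-0.696, -0.718, -0.001], [-0.718, 0.696, -0.0], [0.001, 0.001, -1.0]]
force: [-0.9, -0.7, 8.4]
grip_width: 0.439
```

```bash
python3 st.py
```

```text
t 16.35 tcp [0.5324 0.0551 0.1997] ang -134.14 F [-0.9 -0.7  8.4] M [0.002 0.114 0.235] q6 -47.13 tau6 0.052 w 0.439
```

>>> jog_arm(targets=[{"claw": 1,"translation": [0,0,0],"yaw": 2},{"claw": 1,"translation": [0,0,0],"yaw": 4},{"claw": 1,"translation": [0,0,0],"yaw": 6}])

```text
time_s: 16.73
tcp_pos: [0.5324, 0.0551, 0.1997]
eef_rot: [[-0.768, -0.641, -0.001], [-0.641, 0.768, -0.0], [0.001, 0.001, -1.0]]
force: [-1.3, 0.2, 9.3]
grip_width: 0.433
```

```bash
python3 st.py
```

```text
t 16.73 tcp [0.5324 0.0551 0.1997] ang -140.13 F [-1.3  0.2  9.3] M [-0.027  0.139  0.207] q6 -41.13 tau6 0.077 w 0.433
```

Joint-6 torque is clean. It stayed flat at 0.033, then rose about 0.024 per 6°, which matches the expected 0.23 N·m/rad. First touch is therefore near q6≈-52, and I'll continue to confirm it.

>>> jog_arm(targets=[{"claw": 1,"translation": [0,0,0],"yaw": 2},{"claw": 1,"translation": [0,0,0],"yaw": 4},{"claw": 1,"translation": [0,0,0],"yaw": 6}])

```text
time_s: 17.1
tcp_pos: [0.5323, 0.0552, 0.1997]
eef_rot: [[-0.83, -0.557, -0.001], [-0.557, 0.83, 0.0], [0.001, 0.001, -1.0]]
force: [-1.4, 0.9, 8.9]
grip_width: 0.44
```

```bash
python3 st.py
```

```text
t 17.1 tcp [0.5323 0.0552 0.1997] ang -146.13 F [-1.4  0.9  8.9] M [0.06  0.229 0.285] q6 -35.14 tau6 0.102 w 0.44
```

>>> jog_arm(targets=[{"claw": 1,"translation": [0,0,0],"yaw": 2},{"claw": 1,"translation": [0,0,0],"yaw": 4},{"claw": 1,"translation": [0,0,0],"yaw": 6}])

```text
time_s: 17.48
tcp_pos: [0.5323, 0.0553, 0.1997]
eef_rot: [[-0.884, -0.468, -0.001], [-0.468, 0.884, 0.0], [0.001, 0.001, -1.0]]
force: [-0.8, 1.5, 8.0]
grip_width: 0.439
```

```bash
python3 st.py
```

```text
t 17.48 tcp [0.5323 0.0553 0.1997] ang -152.12 F [-0.8  1.5  8. ] M [0.053 0.195 0.357] q6 -29.14 tau6 0.127 w 0.439
```

>>> jog_arm(targets=[{"claw": 1,"translation": [0,0,0],"yaw": 2},{"claw": 1,"translation": [0,0,0],"yaw": 4},{"claw": 1,"translation": [0,0,0],"yaw": 6},{"claw": 1,"translation": [0,0,0],"yaw": 7.5},{"claw": 1,"translation": [0,0,0],"yaw": 9}])

```text
time_s: 18.1
tcp_pos: [0.5322, 0.0554, 0.1997]
eef_rot: [[-0.946, -0.324, -0.001], [-0.324, 0.946, 0.001], [0.001, 0.001, -1.0]]
force: [-1.0, 1.7, 9.9]
grip_width: 0.44
```

```bash
python3 st.py
```

```text
t 18.1 tcp [0.5322 0.0554 0.1997] ang -161.09 F [-1.   1.7  9.9] M [0.13  0.253 0.406] q6 -20.17 tau6 0.209 w 0.44
```

About 32–34° (0.57–0.59 rad) past first touch, which is roughly 22 N. The moment has risen from 0.22 to about 0.36–0.40, also in the snug range. Now I release and rise straight up.

>>> jog_arm(targets=[{"claw": 0.5,"translation": [0,0,0],"yaw": 0},{"claw": 0,"translation": [0,0,0],"yaw": 0},{"claw": 0,"translation": [0,0,0],"yaw": 0},{"claw": 0,"translation": [0,0,0],"yaw": 0},{"claw": 0,"translation": [0,0,0],"yaw": 0},{"claw": 0,"translation": [0,0,-20],"yaw": 0},{"claw": 0,"translation": [0,0,-50],"yaw": 0},{"claw": 0,"translation": [0,0,-90],"yaw": 0},{"claw": 0,"translation": [0,0,-120],"yaw": 0},{"claw": 0,"translation": [0,0,-120],"yaw": 0},{"claw": 0,"translation": [0,0,-120],"yaw": 0}])

```text
time_s: 19.48
tcp_pos: [0.5335, 0.0549, 0.3174]
eef_rot: [[-0.946, -0.323, -0.001], [-0.323, 0.946, 0.0], [0.001, 0.0, -1.0]]
force: [0.6, -0.6, -0.6]
grip_width: 0.994
```

```bash
python3 st.py
python3 - <<'E'
from h import *
b=cams.capture("side")
cv2.imwrite("pics/v4.png",cv2.resize(b[195:305,290:430],(763,600),interpolation=cv2.INTER_CUBIC))
a=cv2.resize(cv2.imread("pics/v3.png"),(140,110))
def blue(i,x0,y0,x1,y1):
    c=i[y0:y1,x0:x1].astype(int); m=(c[...,0]>70)&(c[...,2]<50)&(c[...,0]>c[...,1]+40); return np.argwhere(m).mean(0).round(2),m.sum()
print(blue(a,65,25,85,45), blue(b,355,220,375,240))
E
```

```text
t 19.48 tcp [0.5335 0.0549 0.3174] ang -161.14 F [ 0.6 -0.6 -0.6] M [ 0.029 -0.032  0.003] q6 -20.15 tau6 -0.0 w 0.994
(array([10.97,  9.  ]), np.int64(64)) (array([10.95,  8.97]), np.int64(64))
```

View pics/v4.png

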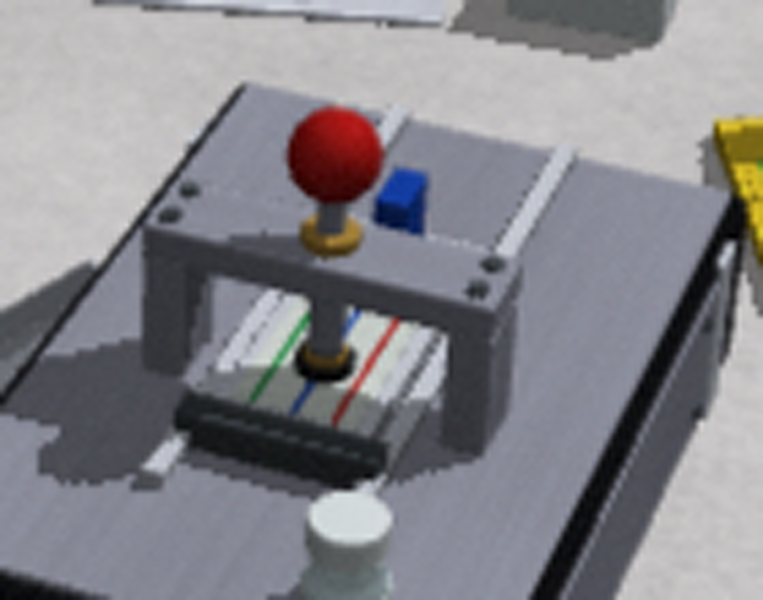

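The pad, at crop (326,365), now sits on the card. The foot has come down, the carrier's tab is exactly where it was, and the jar has not moved. Handing in.

```bash
python3 -c "from cell import ctrl; ctrl.job_done()"
```

```text
the job is handed in; nothing more can be done
```

The carrier is home against the end stop and clamped, and I handed the job in at about 19.5 s with the gripper open and about 120 mm above the ball.

- **Carrier:** I gripped the blue tab and slid it about 42 mm. It stalled at the stop while the push rose from about 5 N to 15 N, well below the 40 N limit. The last picture shows the card up to the stop bar, and the tab did not move while I clamped.
- **Clamp:** I turned the red ball about 72° clockwise. First touch showed in the joint-6 torque, which was flat and then rose at the expected 0.23 N·m per rad. I stopped about 0.57 rad past it, which works out to about 22 N.
- **Disagreement:** Wrist moment readings were noisier than the joint-6 torque. The last one was 0.41 N·m against 0.22 free, so 0.18 added where about 0.13 was expected. That is at the top edge of snug. Fitting all the wrist readings gave about 0.58 rad, and the final joint-6 reading was also high, which I put down to the slower last rows.
- **Bystanders:** The last picture shows the jar where it stood. I did not look at the bottle or the white box again at the end, but the arm did not work near them.

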